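Pack the customer's gift tray

ROBOT

A 6-joint arm with a two-finger parallel gripper is mounted at the origin on a cart in front of the work surface, level with it; the furniture and walls round the work are solid. World frame = base frame: x ahead of the robot, y to its left, z up, the work surface at z = 0. Lengths are in m, angles in rad, forces in N, time in s.
With the tool pointing down it reaches from about 0.25 to 0.725 m from the base axis. Payload 4 kg.
Tool frame: the origin (TCP) lies midway between the tips of the shut fingers; the grasp point (between the pads) lies grip_point_offset behind it (grip_point_offset is the distance from the TCP to the grasp point, in m); z points along the fingers, y is the line along which they close (so a half turn about z gives the same grasp; the last joint's range is limited). The gripper opens to 85 mm and grips with 20 to 120 N. Pads are 22 mm wide; open, the fingers measure 114 mm over their backs; the gripper's body (76 mm by 85 mm) begins 54 mm behind the grasp point. The pads swing forward as they close: fully open they stand 13 mm farther back than shut.
Start: joints at [1.346, 0.241, 0.005, 1.335, 0, 1.571], TCP at [0.111, 0.487, 0.231] pointing down, gripper open.
Joint ranges: [-2.72, 2.72], [-1.05, 1.87], [-1.09, 1.28], [-1.99, 2.15], [-1.42, 1.44], [-3.14, 3.14]. Speed limits (rad/s): [2.79, 2.79, 3.14, 3.14, 3.14, 3.14].

INTERFACE

Orientations are given as a unit quaternion [x, y, z, w].
In Python, from workcell import * gives the robot as it stands. The module is installed in compiled form; this text tells all that it offers.
- The arm moves only by the tool arm_command, never from a script. Its arguments are lists of equal length, an entry for each row: "slide": the shift along the tool's x, y, z in cm, a list of three; "spin": the turn about the tool's z in degrees. A call has exactly 5 rows; each row is the pose to reach, as a shift and turn from the pose commanded when the call began, along the tool's axes at that moment; what a row does not reach only later rows make up. A row lasts 1/8 s, in which the tool goes at most 62.5 mm and 10.7 degrees, less where a joint would pass 70% of its speed; a pose out of reach is approached as far as the arm can. A call with a gripper value outside its range is refused whole. "jaw" is the finger opening in cm, from 0 to 8.54, set as the call begins (left out, the last holds). The fingers move at their own pace and stop on an object; the grip force is fixed at half the most. Time passes only in rows, so rows that repeat a pose let the fingers close, or fill a call up. It gives the time, the measured TCP pose, the force, the opening and the grip force at its end, in the units of the state.
- get_obs(): the state, without advancing time (a new reading comes with each control period).
- camera(name): name is "scene" or "top" or "wrist"; returns a dict with "pixels" (400x640x3 uint8, red, green, blue), "range_z" (400x640 float32, m along the optical axis (not along the pixel's ray), 0 where there is no reading), "intrinsics" (3x3 intrinsics, pixels), "rvec" (rotation vector, rad) and "tvec" (3), from world to camera coordinates, as OpenCV has them. Camera axes: x right, y down, z forward; pixel columns grow to the right and rows downward; lengths in m; the calibration is good to about 2 mm. The wrist camera is an equidistant fisheye: a pixel r from the principal point sees the ray r / f radians off the axis. A picture is of the moment at which its call begins.
- job_done(): hands the job in; it is judged then, once.
Trained networks look in a picture, given as the dict that the camera call returned (one of the last four; its "shot" number tells which), for a name from the list of things; names that differ only in an ending like _2 or _b are one class to them, and where a whole thing is asked for, a point or a joint stands for the part that bears it (a point fixed in the world has none). Each returns a list of dicts, best first, with "confidence" (0 to 1); they miss things now and then, are a little off and sometimes report something else, mostly with a low value. They report only what shows in the picture. A call takes as long as a camera call. They do not tell look-alikes from the thing itself.
- recognise(picture, thing): "centre" ([column, row] in pixels, amid what is visible of it).
- landmark_of(picture, thing): "centre" ([column, row] in pixels: a listed point, or the origin of a listed thing).
The state is a dict: "clock": time; "joint_pos": joint angles; "joint_vel": joint speeds; "tau": joint torques, N m; "eef_pos": TCP position; "tool_rot": TCP orientation; "ft_force": force on the tool from outside, world axes, zero at the start; "ft_torque": the same for the moment, N m; "grip_width": finger opening in m; "grasp_force": force on a finger pad.
Only numpy, scipy, OpenCV 4.12 (cv2) and the standard library are available. Lean on these libraries where they do the work, as an engineer would, in place of code of your own. Each camera call takes 0.05 s, during which the arm holds its last target. There are 200 camera calls.

TASK

Make up the customer's gift tray: lay the lollipop flat in the long red-lined front bay, and stand the pink tin, the green-lidded jar and the brown carton upright, right down on the tray's floor, each in the foam insert cut for it. Leave the red carton and the red-lidded jar where they stand; they are not in this order.

Things in the scene. Friction and masses are not known exactly. Their poses are not given: they have to be found in the camera images.
- gift_tray: Fixed timber tray, 196 (x, to its back) by 300 mm (y, to its left), walls 36 high, floor 5 thick. Origin: centre of underside. Front left: red-lined bay for the lollipop, 86 (x) by 176 mm (y), centre x=-50, y=57, inner walls to z=33. Front right: a packed mint tin. Behind: three bays at x=45, y=-96, 0, 96 with foam inserts. Tall things in them leave a hand little room over the front bay.
- tin_insert: Fixed dark grey foam block, 95 mm square, 28 mm thick, in one of the three square back bays of the tray (which one varies). Origin: centre of its underside, on the hole's axis, level with the tray's floor on which the packed thing will stand; axes parallel to the tray's. Straight through it goes a large round hole, 82 mm wide (90 at its bevelled mouth), for a tin.
- jar_insert: Fixed dark grey foam block, 95 mm square, 28 mm thick, in one of the three square back bays of the tray (which one varies). Origin: centre of its underside, on the hole's axis, level with the tray's floor on which the packed thing will stand; axes parallel to the tray's. Straight through it goes a small round hole, 60 mm wide (68 at its bevelled mouth), for a jar.
- carton_insert: Fixed dark grey foam block, 95 mm square, 28 mm thick, in one of the three square back bays of the tray (which one varies). Origin: centre of its underside, on the hole's axis, level with the tray's floor on which the packed thing will stand; axes parallel to the tray's. Straight through it goes a rectangular hole, 70 (x) by 80 mm (y), 8 wider at its bevelled mouth, for the carton.
- pink_tin: Upright round card tin printed pink, flat pale grey lid on top, the only tin on the free table top; 67 mm body, 70 mm over its rims, 102 mm high, 0.16 kg. Origin: centre of its underside, z up its axis. (The shop equipment along the back of the table, from x = 0.61 m on, is 0.2 to 0.5 m high: keep the hand clear of it when swinging across.)
- green_jar: Upright round sprinkle jar with a dark GREEN screw lid and yellowish sprinkles; 45 mm body, 96 mm high, the lid above 76 mm being 43 mm wide; 0.11 kg. Origin: centre of its underside, z up its axis.
- brown_carton: Upright brown chocolate carton, 55 mm (its x) by 63 mm (its y), 100 mm high, 0.04 kg. Origin: centre of its underside; at the start its x axis points roughly along the table's left-right line, so that its 55 mm width is gripped from left and right.
- lollipop: Whirl lollipop lying flat on the table, 149 mm long, 0.035 kg: striped disc 64 mm wide, 21 thick at its +x end (x = 11 to 74), stick 8.4 mm thick along y = 0 from x = -74 to 11, its axis 4 (free end) to 11 mm (at the disc) above the table. Grip the stick close to the disc, at about x = -5. Origin: middle of its length at the underside, z up. The disc points away from the robot at the start.
- red_carton: Look-alike of the brown carton, RED and a little taller (49 by 73 mm, 122 mm high with its gabled top). Not in this order; it stays where it stands. Origin: centre of its underside.
- red_jar: Look-alike of the green-lidded jar in the same size (46 by 96 mm), with a RED screw lid and pinkish sprinkles. Not in this order; it stays where it stands. Origin: centre of its underside.
There are look-alikes about, which are no part of the job. Leave any yellow look-alike of the green_jar alone.

How it is judged:
By the outcome, as a careful person would: the job done as asked, in the order asked, and still so for the second after the job is handed in, with the robot touching nothing.
It also fails if it takes over 136 s, if anything falls off the work surface, if the arm or the gripper's body presses on something with over 40 N, if the wrist force passes 120 N, or if a joint passes its speed limit or range.

## Working session

There is one attempt and no reset: what is moved stays moved. The work goes in short steps, Python scripts to look and compute and a tool call to move; the robot and the scene stay as the last step left them, time stands still between calls to the robot, and variables do not carry over. Pictures are saved under pics/ and viewed, at most 17 in all, crops included, and the job is handed in when it is done.

Besides the shell and the picture viewer there is one more tool, called after "Request:" by a JSON object that holds its "fn" and its "kwargs". arm_command: Moves the arm, as the interface text tells. Its arguments: {"type":"object","properties":{"slide":{"type":"array","items":{"type":"array","items":{"type":"number"}}},"spin":{"type":"array","items":{"type":"number"}},"jaw":{"type":"number"}},"required":["slide","spin"]}

```bash
mkdir -p pics; cat > h.py <<'E'
from workcell import *
import numpy as np, cv2
from scipy.spatial.transform import Rotation as R
def world(c,px,wrist=False):
    """pixels+depth -> world"""
    u,v=int(round(px[0])),int(round(px[1]));K=c["intrinsics"]
    z=np.median([d for d in c["range_z"][max(0,v-1):v+2,max(0,u-1):u+2].ravel() if d>0] or [0])
    return back(c,px,z)
def back(c,px,z):
    K=np.array(c["intrinsics"]);p=np.array([(px[0]-K[0,2])/K[0,0],(px[1]-K[1,2])/K[1,1],1])*z
    M=cv2.Rodrigues(np.array(c["rvec"],float))[0]
    return M.T@(p-np.array(c["tvec"]).ravel())
def cloud(c):
    K=np.array(c["intrinsics"]);z=c["range_z"];v,u=np.mgrid[:400,:640]
    p=np.stack([(u-K[0,2])/K[0,0]*z,(v-K[1,2])/K[1,1]*z,z],-1)
    M=cv2.Rodrigues(np.array(c["rvec"],float))[0]
    w=(p-np.array(c["tvec"]).ravel())@M; w[z==0]=np.nan
    return w
def save(c,n,crop=None,s=1):
    im=c["pixels"][:,:,::-1]
    if crop: a,b,d,e=crop; im=im[b:e,a:d]
    cv2.imwrite("pics/"+n,cv2.resize(im,None,fx=s,fy=s,interpolation=cv2.INTER_CUBIC))
E
python3 - <<'E'
from h import *
o=get_obs();print({k:np.round(v,3) for k,v in o.items()});
import workcell;print([n for n in dir(workcell) if not n.startswith('_')])
try: print(grip_point_offset)
except Exception as e: print(e)
for n in("scene","top"):
    c=camera(n);save(c,n+"0.png")
    print(n,c["shot"],np.round(c["intrinsics"],1).tolist(),c["rvec"],c["tvec"])
    for t in["gift_tray","tin_insert","jar_insert","carton_insert","pink_tin","green_jar","brown_carton","lollipop","red_carton","red_jar"]:
        print(t,[(np.round(d["centre"]).tolist(),round(d["confidence"],2),np.round(world(c,d["centre"]),3).tolist()) for d in recognise(c,t)[:4]])
    
E
```

```text
{'clock': np.float64(0.0), 'joint_pos': array([ 1.346,  0.241,  0.004,  1.335, -0.   ,  1.571]), 'joint_vel': array([ 0.001, -0.001, -0.   , -0.002,  0.002, -0.   ]), 'tau': array([-1.0000e-03, -3.7232e+01,  2.5240e+01,  1.7000e-02,  0.0000e+00,
       -0.0000e+00]), 'eef_pos': array([0.111, 0.487, 0.23 ]), 'tool_rot': array([ 0.112,  0.994, -0.001, -0.   ]), 'ft_force': array([ 0.032, -0.16 ,  0.639]), 'ft_torque': array([0.007, 0.022, 0.006]), 'grasp_force': np.float64(0.0), 'grip_width': np.float64(0.085)}
['Unreachable', 'camera', 'get_obs', 'grip_point_offset', 'job_done', 'landmark_of', 'recognise']
0.0187
scene 1 [[508.8, 0.0, 311.8], [0.0, 508.8, 203.6], [0.0, 0.0, 1.0]] [ 0.60329204 -2.53019015  1.30025613] [0.48831284 0.11597431 1.75514436]
gift_tray [([269.0, 265.0], 0.73, [0.485, 0.423, 0.019]), ([348.0, 179.0], 0.58, [0.476, -0.172, 0.008])]
tin_insert [([325.0, 165.0], 0.64, [0.591, -0.199, 0.03])]
jar_insert [([338.0, 159.0], 0.6, [0.568, -0.284, 0.018])]
carton_insert [([349.0, 148.0], 0.4, [0.57, -0.395, 0.015])]
pink_tin [([332.0, 193.0], 0.74, [0.429, 0.07, 0.1])]

[... 729 characters left out ...]
])]
jar_insert [([430.0, 185.0], 0.72, [0.562, -0.287, 0.01])]
carton_insert [([458.0, 182.0], 0.66, [0.569, -0.375, 0.029])]
pink_tin [([334.0, 218.0], 0.63, [0.434, 0.035, 0.1])]
green_jar [([185.0, 204.0], 0.68, [0.467, 0.501, 0.094]), ([264.0, 218.0], 0.48, [0.427, 0.253, 0.097])]
brown_carton [([335.0, 186.0], 0.71, [0.534, 0.034, 0.1]), ([222.0, 199.0], 0.26, [0.495, 0.407, 0.021]), ([264.0, 185.0], 0.24, [0.532, 0.257, 0.097])]
lollipop [([223.0, 196.0], 0.92, [0.504, 0.403, 0.02])]
red_carton [([302.0, 221.0], 0.79, [0.422, 0.134, 0.103])]
red_jar [([263.0, 184.0], 0.55, [0.533, 0.259, 0.097]), ([300.0, 218.0], 0.37, [0.43, 0.14, 0.11]), ([264.0, 219.0], 0.35, [0.424, 0.253, 0.096])]
```

View pics/scene0.png

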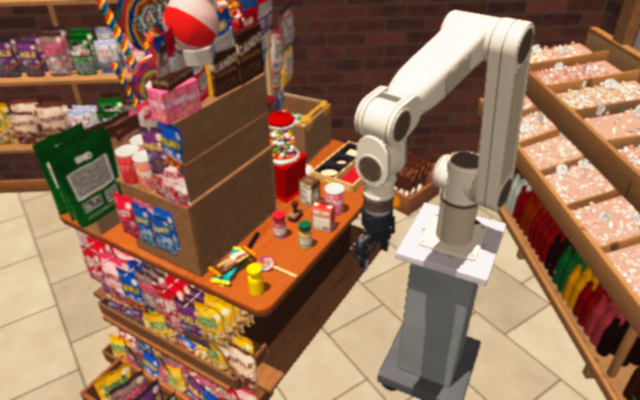

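View pics/top0.png

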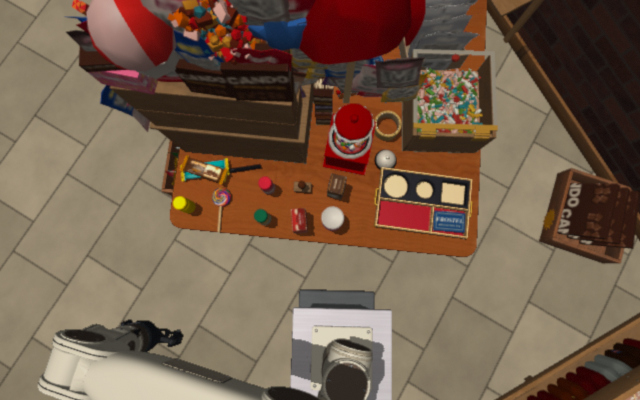

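Scene shows (top pixels): yellow jar (183,203), lollipop disc (222,196) with its stick towards the robot, green jar (262,216), red jar (265,185), red carton (300,219), brown carton (337,186), pink tin lid (334,218). The tray is at (423,200), with its round tin hole (396,187), jar hole (425,190) and rectangular hole (453,193).

Candidates:
- **Jar:** green lid (262,216), red (265,185), yellow (183,203). I choose green.
- **Carton:** brown (337,186), red (300,219), and a small brown thing at (302,187). I choose (337,186).
- **Tin:** only (334,218); the packed mint tin at (450,220) is no part of it.
- **Lollipop:** (222,196); the wrapped sweet at (205,170) is not it.

```bash
cat > m.py <<'E'
from h import *
c=camera("top");s=camera("scene");save(c,"crop1.png",(160,150,490,250),2.4)
W=cloud(c);S=cloud(s)
tabs=W[(np.abs(W[...,2])<.03)&(W[...,0]<.5)&(W[...,0]>.36)&(np.abs(W[...,1])<.25)&(W[...,1]>-.1)];print("table z top",np.median(tabs[:,2]))
for n,x,y,lo in[("pink",.434,.033,.09),("green",.427,.253,.085),("brown",.534,.034,.085),("redc",.422,.134,.08),("redj",.533,.258,.085),("lolly",.504,.403,.012),("small",.53,.13,.03),("yellow",.467,.501,.08)]:
    for nm,C in(("top",W),("scene",S)):
        m=(np.hypot(C[...,0]-x,C[...,1]-y)<.055)&(C[...,2]>lo)&(C[...,2]<.14);p=C[m]
        if len(p)<4: print(n,nm,len(p));continue
        r=cv2.minAreaRect(p[:,:2].astype(np.float32)*1000)
        print(n,nm,len(p),"rect",np.round(r[0],1),np.round(r[1],1),round(r[2],1),"mean",np.round(p.mean(0)*1000,1),"ztop",round(np.percentile(p[:,2],90)*1000,1))
# stick: points between the table and 12mm
im=c["pixels"].astype(int)
# tray outline, lining and inserts
m=(W[...,0]>.35)&(W[...,0]<.66)&(W[...,1]<-.1)&(W[...,1]>-.47)
red=m&(im[...,0]>110)&(im[...,1]<45)&(im[...,2]<70)
p=W[red];r=cv2.minAreaRect(p[:,:2].astype(np.float32)*1000);print("red",len(p),r,np.median(p[:,2]))
rim=m&(W[...,2]>.026)&(W[...,2]<.045);p=W[rim];r=cv2.minAreaRect(p[:,:2].astype(np.float32)*1000);print("rim",len(p),r,np.median(p[:,2]))
for t in["tin_insert","jar_insert","carton_insert","gift_tray","lollipop","pink_tin","green_jar","brown_carton"]:
    for q in(c,s):
        K=np.array(q["intrinsics"]);M=cv2.Rodrigues(np.array(q["rvec"],float))[0];o=-M.T@np.array(q["tvec"]).ravel()
        out=[]
        for d in landmark_of(q,t)[:3]:
            a=back(q,d["centre"],1.)-o;h=.005 if "insert" in t else 0;k=(h-o[2])/a[2];out.append((np.round((o+k*a)[:2],4).tolist(),round(d["confidence"],2)))
        print(t,out)
E
python3 m.py
```

```text
table z top 6.168134718595378e-05
pink top 398 rect [435.8  39.2] [69.  65.3] 1.4 mean [435.7  39.4 101.6] ztop 104.6
pink scene 212 rect [435.2  45.1] [65.8 78.6] 20.2 mean [434.7  48.1 101.7] ztop 106.1
green top 150 rect [437.  263.7] [38.3 40.9] 2.1 mean [436.7 263.5  96. ] ztop 99.6
green scene 112 rect [436.2 270.8] [41.3 45.9] 9.5 mean [435.5 271.8  96. ] ztop 100.5
brown top 321 rect [541.7  28.1] [52.  61.1] 77.2 mean [540.6  28.5 100.4] ztop 104.3
brown scene 201 rect [544.6  32.4] [59. 67.] 81.3 mean [539.8  39.3  99.1] ztop 106.0
redc top 331 rect [427.4 144.5] [69. 46.] 5.3 mean [426.8 143.7  99.7] ztop 113.4
redc scene 258 rect [430.2 131. ] [ 70.6 101. ] 5.9 mean [425.5 153.5  96.6] ztop 105.9
redj top 146 rect [541.  254.8] [41.3 39. ] 3.1 mean [540.9 254.4  95.8] ztop 99.7
redj scene 100 rect [541.3 261.3] [42.9 43.4] 64.2 mean [540.6 263.5  96.4] ztop 101.4
lolly top 294 rect [507.3 409.9] [91.6 60.4] 32.6 mean [506.6 409.3  20. ] ztop 24.4
lolly scene 219 rect [503.6 412.4] [ 59.2 100.6] 68.8 mean [502.4 416.4  21.3] ztop 26.3
small top 73 rect [543.8 141.1] [26.5 
[... 625 characters left out ...]
, -0.205], 0.79)]
jar_insert [([0.5444, -0.2768], 0.82), ([0.4344, 0.0397], 0.68)]
jar_insert [([0.5692, -0.2889], 0.7)]
carton_insert [([0.5386, -0.3586], 0.75), ([0.429, 0.1462], 0.2)]
carton_insert [([0.5391, -0.3553], 0.48)]
gift_tray [([0.4928, -0.2613], 0.96)]
gift_tray [([0.5038, -0.271], 0.56)]
lollipop [([0.4453, 0.4043], 0.9)]
lollipop [([0.4655, 0.4188], 0.85)]
pink_tin [([0.4335, 0.0392], 0.9)]
pink_tin [([0.4625, 0.0214], 0.97)]
green_jar [([0.4734, 0.518], 0.63), ([0.4274, 0.2772], 0.6)]
green_jar [([0.4357, 0.2572], 0.73), ([0.4693, 0.5169], 0.69), ([0.4964, -0.2532], 0.5)]
brown_carton [([0.5383, 0.0193], 0.85), ([0.4384, 0.2557], 0.6)]
brown_carton [([0.5395, 0.0312], 0.88)]
```

View pics/crop1.png

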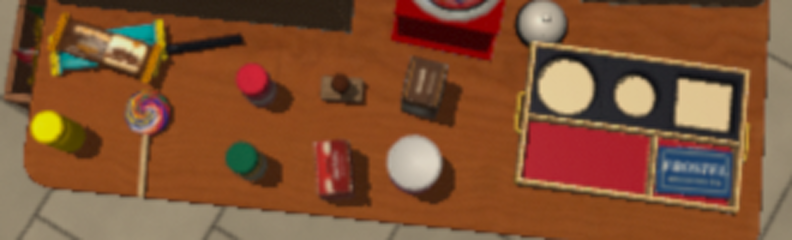

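```bash
cat >> h.py <<'E'
def plan(xyz,yaw):
    "slide cm / spin deg from the present pose to TCP xyz with tool y at world angle yaw (mod 180)"
    o=get_obs();M=R.from_quat(o["tool_rot"]).as_matrix();y0=np.degrees(np.arctan2(M[1,1],M[0,1]))
    d=M.T@(np.array(xyz)-o["eef_pos"])*100;s=-((yaw-y0+90)%180-90)
    print("slide",np.round(d,2),"spin",round(s,1),"| j6",round(o["joint_pos"][5],2),"pos",np.round(o["eef_pos"],4),"yaw",round(y0,1),"w",round(o["grip_width"],4),"F",np.round(o["ft_force"],1),"gf",round(float(o["grasp_force"]),1),"t",round(float(o["clock"]),2))
def ray(c,px,h):
    "pixel -> world point on plane z=h (pinhole or fisheye wrist)"
    K=np.array(c["intrinsics"]);M=cv2.Rodrigues(np.array(c["rvec"],float))[0];o=-M.T@np.array(c["tvec"]).ravel()
    v=np.array([(px[0]-K[0,2])/K[0,0],(px[1]-K[1,2])/K[1,1]])
    if c.get("wrist"):
        r=np.hypot(*v)+1e-9;a=np.r_[v/r*np.sin(r),np.cos(r)]
    else:a=np.r_[v,1]
    a=M.T@a;return o+a*(h-o[2])/a[2]
def wcam():
    c=camera("wrist");return c
def wcloud(c):
    K=np.array(c["intrinsics"]);z=c["range_z"].astype(float);v,u=np.mgrid[:400,:640]
    a=(u-K[0,2])/K[0,0];b=(v-K[1,2])/K[1,1];r=np.hypot(a,b)+1e-9
    t=np.tan(np.minimum(r,1.5))/r*z
    p=np.stack([a*t,b*t,z],-1);M=cv2.Rodrigues(np.array(c["rvec"],float))[0]
    w=(p-np.array(c["tvec"]).ravel())@M;w[(z==0)|(r>1.4)]=np.nan
    return w
E
python3 - <<'E'
from h import *
c=camera("top");d=ray(c,(221.7,197.9),.015);e=ray(c,(218.8,230.5),.005);print(d,e,np.degrees(np.arctan2(*(d-e)[1::-1])))
u=(d-e)/np.linalg.norm((d-e)[:2]);g=d-u*.0475;print("grip",g)
plan([g[0],g[1],.2],np.degrees(np.arctan2(u[1],u[0]))+90)
w=camera("wrist");print(np.round(w["intrinsics"],1).tolist(),w["range_z"].min(),w["range_z"].max())
M=cv2.Rodrigues(np.array(w["rvec"],float))[0];print("cam pos",-M.T@np.array(w["tvec"]).ravel(),"axis",M[2])
E
```

```text
[0.49971785 0.40793207 0.015     ] [0.39186135 0.41294285 0.005     ] -2.6599260715535573
grip [0.45226903 0.41013644 0.01060075]
slide [-34.95   0.06   3.13] spin -10.2 | j6 1.57 pos [0.1114 0.4874 0.2313] yaw 77.1 w 0.0857 F [-0.4  0.1 -1. ] gf 0.0 t 2.05
[[309.7, 0.0, 320.7], [0.0, 309.7, 206.4], [0.0, 0.0, 1.0]] 0.0 1.6346369
cam pos [0.04708762 0.50218946 0.37477739] axis [ 0.25890192 -0.05921186 -0.964087  ]
```

Request:
{"fn": "arm_command", "kwargs": {"slide": [[-5,0,0.5],[-11,0,1],[-17,0,1.5],[-23,0,2],[-29,0,2.5]], "spin": [-2,-4,-6,-8,-10], "jaw": 4}}

```text
clock: 2.72
eef_pos: [0.396, 0.4222, 0.2062]
tool_rot: [0.025, 1.0, 0.0, 0.0]
ft_force: [-0.2, 0.5, -0.1]
grip_width: 0.0398
grasp_force: 0.0
```

Request:
{"fn": "arm_command", "kwargs": {"slide": [[-3,-0.5,0.3],[-5.8,-1.0,0.6],[-5.8,-1.0,0.6],[-5.8,-1.0,0.6],[-5.8,-1.0,0.6]], "spin": [0,0,0,0,0]}}

```text
clock: 3.35
eef_pos: [0.4506, 0.4103, 0.2006]
tool_rot: [0.024, 1.0, 0.0, -0.0]
ft_force: [-0.1, -0.2, -0.4]
grip_width: 0.04
grasp_force: 0.0
```

```bash
cat > lol.py <<'E'
from h import *
w=wcam();w["wrist"]=1;save(w,"w1.png");W=wcloud(w)
im=w["pixels"].astype(int)
t=W[(W[...,0]>.40)&(W[...,0]<.47)&(W[...,1]>.43)&(W[...,1]<.46)];print("table z",np.nanmedian(t[:,2]),len(t))
m=(np.hypot(W[...,0]-.5,W[...,1]-.408)<.06)&(W[...,2]>.013)&(W[...,2]<.04);p=W[m]
r=cv2.minAreaRect(p[:,:2].astype(np.float32)*1000);print(len(p),r,p.mean(0))
m=(W[...,0]>.37)&(W[...,0]<.462)&(abs(W[...,1]-.41)<.03)&(W[...,2]>.005)&(W[...,2]<.02);p=W[m];print("stick",len(p),np.polyfit(p[:,0],p[:,1],1),p[:,0].min(),p[:,0].max(),[np.round(p[abs(p[:,0]-x)<.006].mean(0),4) for x in(.38,.4,.42,.44,.455)])
plan([.452,.410,.2],87)
for d in landmark_of(w,"lollipop")[:2]: print(d,ray(w,d["centre"],0.))
E
python3 lol.py
```

```text
table z 0.26473201057008866 12808
2611 ((504.4485778808594, 410.5732116699219), (109.37366485595703, 62.78957748413086), 26.42156219482422) [0.50449779 0.41167053 0.02102572]
stick 495 [-0.02860009  0.42536341] 0.3887533961314636 0.461923310447524 [array([nan, nan, nan]), array([0.3997, 0.414 , 0.0092]), array([0.4204, 0.4132, 0.0105]), array([0.4399, 0.4126, 0.0117]), array([0.4549, 0.4125, 0.0131])]
slide [-0.13 -0.03  0.07] spin 0.2 | j6 0.79 pos [0.4507 0.4103 0.2007] yaw 87.2 w 0.0399 F [-0.6 -0.1 -0.6] gf 0.0 t 3.4
{'centre': [319.9, 191.3], 'confidence': 0.95} [0.46148886 0.40870972 0.        ]lol.py:7: RuntimeWarning: Mean of empty slice.
  m=(W[...,0]>.37)&(W[...,0]<.462)&(abs(W[...,1]-.41)<.03)&(W[...,2]>.005)&(W[...,2]<.02);p=W[m];print("stick",len(p),np.polyfit(p[:,0],p[:,1],1),p[:,0].min(),p[:,0].max(),[np.round(p[abs(p[:,0]-x)<.006].mean(0),4) for x in(.38,.4,.42,.44,.455)])
  ret = um.true_divide(
```

View pics/w1.png

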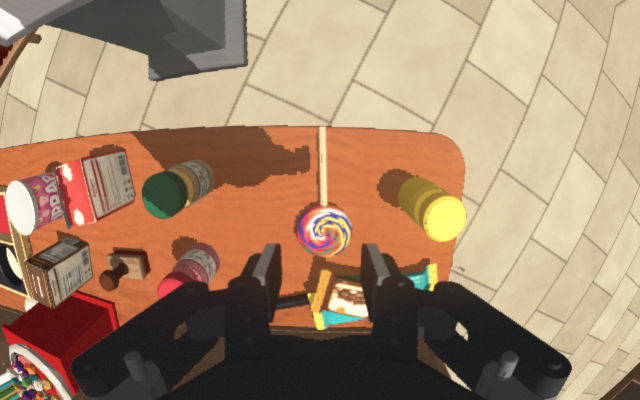

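The wrist view shows the lollipop's disc at (325,230) and its stick running up to (322,130). The fingers straddle the line at (270,280) and (370,280); the wrapped sweet (350,295) and the yellow jar (440,215) are clear of it.

Request:
{"fn": "arm_command", "kwargs": {"slide": [[-0.5,0.1,4],[-0.5,0.1,9],[-0.5,0.1,14],[-0.5,0.1,17],[-0.5,0.1,18]], "spin": [-1,-1,-1,-1,-1]}}

```text
clock: 4.08
eef_pos: [0.4548, 0.4098, 0.0182]
tool_rot: [0.016, 1.0, -0.001, -0.002]
ft_force: [0.7, -0.5, -0.1]
grip_width: 0.0398
grasp_force: 0.0
```

Request:
{"fn": "arm_command", "kwargs": {"slide": [[0,0,0.4],[0,0,0.8],[0,0,1.2],[0,0,1.6],[0,0,1.6]], "spin": [0,0,0,0,0]}}

```text
clock: 4.7
eef_pos: [0.4565, 0.4105, 0.0042]
tool_rot: [0.016, 1.0, -0.0, -0.0]
ft_force: [-0.4, 0.8, -0.1]
grip_width: 0.0402
grasp_force: 0.0
```

Request:
{"fn": "arm_command", "kwargs": {"slide": [[0,0,0],[0,0,0],[0,0,0],[0,0,0],[0,0,0]], "spin": [0,0,0,0,0], "jaw": 0}}

```text
clock: 5.32
eef_pos: [0.4568, 0.4108, 0.0046]
tool_rot: [0.016, 1.0, 0.0, 0.0]
ft_force: [-0.3, -0.0, 1.2]
grip_width: 0.0055
grasp_force: 58.7
```

Request:
{"fn": "arm_command", "kwargs": {"slide": [[0,0,0],[0,0,-0.5],[0,0,-2],[0,0,-6],[0,0,-10]], "spin": [0,0,0,0,0]}}

```text
clock: 5.95
eef_pos: [0.4565, 0.4104, 0.1059]
tool_rot: [0.016, 1.0, -0.0, -0.0]
ft_force: [-0.4, 0.8, -0.6]
grip_width: 0.0053
grasp_force: 58.7
```

Request:
{"fn": "arm_command", "kwargs": {"slide": [[0,0,-4],[0,-4,-8],[0,-10,-11],[0,-16,-12],[0,-22,-12]], "spin": [0,-8,-16,-24,-32]}}

```text
clock: 6.58
eef_pos: [0.45, 0.1895, 0.2268]
tool_rot: [-0.262, 0.965, 0.0, 0.002]
ft_force: [0.8, 0.3, -0.3]
grip_width: 0.0055
grasp_force: 58.6
```

```bash
python3 - <<'E'
from h import *
save(wcam(),"w2.png")
plan([.43,-.17,.24],173.5)
E
```

```text
slide [ 19.34 -29.5   -1.18] spin -53.2 | j6 -0.14 pos [0.4483 0.1822 0.2262] yaw 120.3 w 0.0053 F [-3.8 -5.9 -1.5] gf 58.7 t 6.62
```

View pics/w2.png

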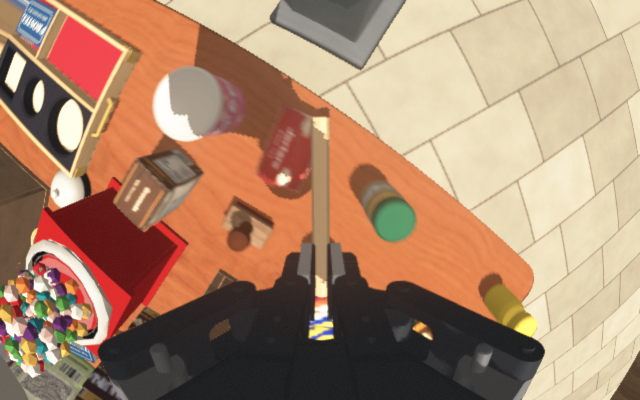

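The stick is held between the fingers at (320,265), with the free end at (320,125) and the disc behind at (320,325). I'll carry on to the tray.

Request:
{"fn": "arm_command", "kwargs": {"slide": [[4,-6,0],[8,-11,0],[11,-17,-0.5],[15,-22,-1],[18,-26,-1]], "spin": [-10,-20,-30,-40,-48]}}

```text
clock: 7.25
eef_pos: [0.4301, -0.0789, 0.2339]
tool_rot: [-0.615, 0.788, -0.001, 0.001]
ft_force: [0.4, 0.0, 0.0]
grip_width: 0.0054
grasp_force: 58.8
```

Request:
{"fn": "arm_command", "kwargs": {"slide": [[0,0,0],[0,0,0],[0,0,0],[0,0,0],[0,0,0]], "spin": [-5,-5,-5,-5,-5]}}

```text
clock: 7.88
eef_pos: [0.4303, -0.0768, 0.2327]
tool_rot: [-0.647, 0.762, 0.0, -0.0]
ft_force: [0.4, 0.1, -0.9]
grip_width: 0.0054
grasp_force: 58.8
```

```bash
cat > tray.py <<'E'
from h import *
w=wcam();w["wrist"]=1;save(w,"w3.png");W=wcloud(w);im=w["pixels"].astype(int)
plan([.43,-.2,.2],173.5)
T=(W[...,0]>.3)&(W[...,0]<.7)&(W[...,1]<-.06)&(W[...,1]>-.47)
red=T&(im[...,0]>100)&(im[...,1]<60)&(im[...,2]<80)&(W[...,2]<.02)
red=cv2.morphologyEx(red.astype(np.uint8),cv2.MORPH_OPEN,np.ones((3,3)))
n,l,st,_=cv2.connectedComponentsWithStats(red);k=1+np.argmax(st[1:,4]);p=W[l==k]
r=cv2.minAreaRect(p[:,:2].astype(np.float32)*1000);print("red",len(p),np.round(r[0],1),np.round(r[1],1),round(r[2],2),"z",np.median(p[:,2]))
for t in("tin_insert","jar_insert","carton_insert"):
    print(t,[(np.round(d["centre"]),round(d["confidence"],2),np.round(ray(w,d["centre"],.005)[:2],4)) for d in landmark_of(w,t)[:2]])
pale=T&(im.min(-1)>130)&(W[...,2]<.018)&(W[...,2]>-.01)
n,l,st,_=cv2.connectedComponentsWithStats(cv2.morphologyEx(pale.astype(np.uint8),cv2.MORPH_OPEN,np.ones((3,3))))
for k in range(1,n):
    if st[k,4]>150:
        p=W[l==k];r=cv2.minAreaRect(p[:,:2].astype(np.float32)*1000);print("pale",st[k],np.round(r[0],1),np.round(r[1],1),round(r[2],1),np.round(np.median(p,0),4))
E
python3 tray.py
```

```text
slide [12.15 -1.97  3.26] spin -2.8 | j6 -1.59 pos [ 0.4302 -0.0769  0.2326] yaw 170.7 w 0.0053 F [-0.3 -0.3 -1. ] gf 58.8 t 7.92
red 833 [ 438.5 -170.2] [54.7 38.5] 84.44 z 0.006360996676999067
tin_insert []
jar_insert [(array([205.,  51.]), 0.57, array([ 0.5463, -0.2621]))]
carton_insert []
pale [ 185   27   37   41 1140] [ 548.2 -268.1] [50.4 52.1] 2.9 [ 0.5477 -0.2693  0.0065]
pale [ 181   91   54   62 2585] [ 558.5 -172.6] [76.5 72.4] 78.7 [ 0.5564 -0.1721  0.0065]
```

View pics/w3.png

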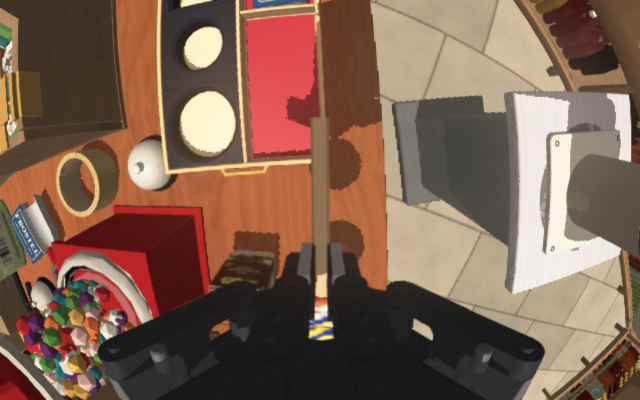

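The wrist view shows the tray: the red bay at (247–316, 15–157), the tin hole at (208,125), the jar hole at (203,47), and the tray's near corners at (166,172) and (313,160).

```bash
python3 - <<'E'
from h import *
w=wcam();w["wrist"]=1;W=wcloud(w);im=w["pixels"].astype(int)
print("corners rim",[np.round(ray(w,p,.036)[:2],4) for p in((166,172),(316,160))])
red=(im[...,0]>150)&(im[...,1]<95)&(im[...,2]<100)&(abs(W[...,0]-.44)<.08)&(abs(W[...,1]+.21)<.12)
n,l,st,_=cv2.connectedComponentsWithStats(red.astype(np.uint8));k=1+np.argmax(st[1:,4]);print(st[k])
p=W[l==k];p=p[abs(p[:,2]-.0063)<.008];r=cv2.minAreaRect(p[:,:2].astype(np.float32)*1000);print(np.round(r[0],1),np.round(r[1],1),r[2],np.median(p[:,2]))
print("red corners z=.006",[np.round(ray(w,p,.006)[:2],4) for p in((247,20),(316,13),(252,158),(314,152))])
rim=(abs(W[...,2]-.036)<.006)&(W[...,0]>.36)&(W[...,0]<.64)&(W[...,1]<-.1);q=W[rim];i=q[:,1].argsort()[-60:];print("rim y max",np.round(np.median(q[i],0),4),len(q),np.round([q[:,0].min(),q[:,0].max()],4))
for x in(.42,.46,.50,.54,.58):
    s=q[abs(q[:,0]-x)<.006];print(x,round(np.percentile(s[:,1],98),4))
for y in(-.15,-.2,-.25):
    s=q[abs(q[:,1]-y)<.006];print(y,np.round([np.percentile(s[:,0],2),np.percentile(s[:,0],98)],4))
E
```

```text
corners rim [array([ 0.6134, -0.1241]), array([ 0.4322, -0.1045])]
[ 245   15   71  140 7994]
[ 457.8 -200.3] [167.9  84.1] 83.70700073242188 0.006409421011937185
red corners z=.006 [array([ 0.4874, -0.2891]), array([ 0.4039, -0.2805]), array([ 0.5096, -0.117 ]), array([ 0.434, -0.111])]
rim y max [ 0.4517 -0.1051  0.0366] 10365 [0.4005 0.6398]
0.42 -0.1509
0.46 -0.1042
0.5 -0.1115
0.54 -0.1155
0.58 -0.1203
-0.15 [0.4158 0.6379]
-0.2 [0.4096 0.6042]
-0.25 [0.405  0.5991]
```

```bash
python3 - <<'E'
from h import *
plan([.4573,-.2063,.09],173.7)
E
```

```text
slide [12.29 -4.77 14.26] spin -3.0 | j6 -1.59 pos [ 0.4302 -0.0773  0.2326] yaw 170.7 w 0.0058 F [-1.   0.4  0.2] gf 58.8 t 8.12
```

Request:
{"fn": "arm_command", "kwargs": {"slide": [[5,-2,2],[10,-4,5],[12.3,-4.8,9],[12.3,-4.8,13],[12.3,-4.8,14]], "spin": [-1,-2,-3,-3,-3]}}

```text
clock: 8.75
eef_pos: [0.4553, -0.206, 0.09]
tool_rot: [-0.667, 0.745, 0.003, -0.001]
ft_force: [0.1, -0.6, -0.2]
grip_width: 0.0056
grasp_force: 58.9
```

```bash
python3 - <<'E'
from h import *
plan([.4573,-.2063,.0125],173.7);save(wcam(),"w4.png")
E
```

```text
slide [ 0.02 -0.25  7.74] spin -0.1 | j6 -1.88 pos [ 0.4553 -0.206   0.09  ] yaw 173.6 w 0.0056 F [ 0.1 -0.6 -0.2] gf 58.9 t 8.75
```

View pics/w4.png

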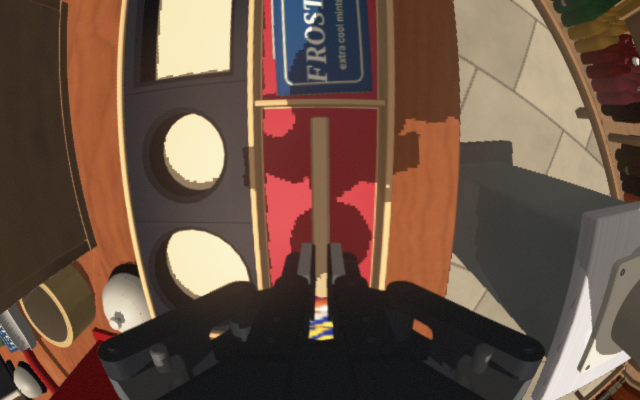

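The stick (320,118–245) lies midway between the bay's walls (262 and 380), and the free end is short of the divider at row 103. I'll lower it and release.

Request:
{"fn": "arm_command", "kwargs": {"slide": [[0,-0.1,2.5],[0,-0.1,5],[0,-0.1,6.5],[0,-0.1,7.3],[0,-0.1,7.8]], "spin": [0,0,0,0,0]}}

```text
clock: 9.43
eef_pos: [0.4593, -0.2068, 0.0151]
tool_rot: [-0.667, 0.745, -0.001, 0.0]
ft_force: [0.3, 0.9, -0.2]
grip_width: 0.0054
grasp_force: 58.9
```

Request:
{"fn": "arm_command", "kwargs": {"slide": [[0,0,0],[0,0,0],[0,0,0],[0,0,0],[0,0,0]], "spin": [0,0,0,0,0], "jaw": 2.5}}

```text
clock: 10.05
eef_pos: [0.4586, -0.2067, 0.0148]
tool_rot: [-0.667, 0.745, -0.0, 0.0]
ft_force: [0.3, -0.1, -0.9]
grip_width: 0.025
grasp_force: 0.0
```

Request:
{"fn": "arm_command", "kwargs": {"slide": [[0,0,-1],[0,0,-4],[0,0,-8],[0,0,-13],[0,0,-18]], "spin": [0,0,0,0,0]}}

```text
clock: 10.68
eef_pos: [0.4583, -0.2066, 0.1969]
tool_rot: [-0.667, 0.745, -0.0, 0.0]
ft_force: [0.4, -0.3, 0.7]
grip_width: 0.0251
grasp_force: 0.0
```

```bash
python3 - <<'E'
from h import *
c=camera("top");W=cloud(c)
save(c,"t2.png",(370,150,490,250),4)
for nm,x,y in(("pink",.436,.039),):
    p=W[(np.hypot(W[...,0]-x,W[...,1]-y)<.055)&(W[...,2]>.09)];print(nm,p.mean(0))
plan([.436,.04,.2],90)
E
```

```text
pink [0.43566268 0.03941274 0.10172414]
slide [-24.38   5.31   0.27] spin 83.7 | j6 -1.88 pos [ 0.4618 -0.2081  0.2043] yaw 173.7 w 0.0246 F [ 1.8 -1.3  5.1] gf 0.0 t 10.72
```

View pics/t2.png

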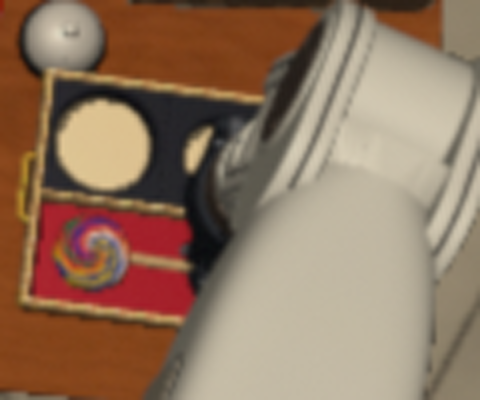

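The crop shows the lollipop flat in the red bay: disc at (90,252), stick running right. Next is the pink tin.

Request:
{"fn": "arm_command", "kwargs": {"slide": [[-4,1,0],[-9,2,0],[-14,3,0],[-19,4,0],[-24,5,0]], "spin": [10,20,30,40,50], "jaw": 8.5}}

```text
clock: 11.35
eef_pos: [0.4361, 0.0327, 0.1953]
tool_rot: [-0.297, 0.955, -0.0, 0.001]
ft_force: [0.2, -0.1, -0.1]
grip_width: 0.0851
grasp_force: 0.0
```

Request:
{"fn": "arm_command", "kwargs": {"slide": [[0,0,0],[0,0,0],[0,0,0],[0,0,0],[0,0,0]], "spin": [10,20,30,38,38]}}

```text
clock: 11.98
eef_pos: [0.4363, 0.0313, 0.1951]
tool_rot: [0.026, 1.0, 0.0, 0.0]
ft_force: [0.1, 0.1, -0.3]
grip_width: 0.0848
grasp_force: 0.0
```

```bash
cat > look.py <<'E'
from h import *
import sys
# usage: x y lo yaw tcpz : top-face rect near x,y above lo in wrist & top cloud
x,y,lo,yaw,tz=map(float,sys.argv[1:6])
w=wcam();w["wrist"]=1
if len(sys.argv)>6: save(w,sys.argv[6])
out=[]
for n,W in(("wrist",wcloud(w)),("top",cloud(camera("top")))):
    m=(np.hypot(W[...,0]-x,W[...,1]-y)<.055)&(W[...,2]>lo)&(W[...,2]<lo+.022);p=W[m]
    if len(p)<30: print(n,len(p));continue
    r=cv2.minAreaRect(p[:,:2].astype(np.float32)*1000);(cx,cy),rad=cv2.minEnclosingCircle(p[:,:2].astype(np.float32)*1000)
    print(n,len(p),"rect",np.round(r[0],1),np.round(r[1],1),round(r[2],1),"mean",np.round(p.mean(0)*1000,1),"circ",round(cx,1),round(cy,1),round(rad,1),"z50",round(np.median(p[:,2])*1000,1))
plan([x,y,tz],yaw)
E
python3 look.py .4357 .0394 .092 85 .06 w5.png
```

```text
wrist 5843 rect [434.9  39.6] [69.6 69.8] 49.5 mean [433.8  39.6 102.3] circ 435.0 39.6 35.4 z50 102.4
top 0
slide [ 0.11  0.81 13.49] spin 2.0 | j6 0.12 pos [0.4363 0.0312 0.1949] yaw 87.0 w 0.0849 F [-0.1  0.   0.3] gf 0.0 t 12.07
```

View pics/w5.png

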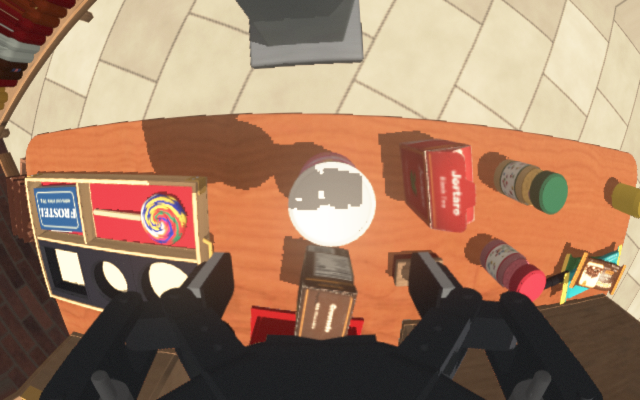

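The wrist view shows the pink tin's lid at (332,203), with the fingers at (210,275) and (435,275) to either side and the red carton at (440,185) clear of them. The tin is at (0.435, 0.0396), top at 102 mm.

Request:
{"fn": "arm_command", "kwargs": {"slide": [[0.1,0.8,0],[0.1,0.8,3],[0.1,0.8,6],[0.1,0.8,8],[0.1,0.8,10]], "spin": [0,0,0,0,0]}}

```text
clock: 12.7
eef_pos: [0.4356, 0.0397, 0.094]
tool_rot: [0.027, 1.0, 0.0, -0.0]
ft_force: [0.4, 0.2, -0.2]
grip_width: 0.0846
grasp_force: 0.0
```

Request:
{"fn": "arm_command", "kwargs": {"slide": [[0,0,1.5],[0,0,3],[0,0,4.5],[0,0,4.5],[0,0,4.5]], "spin": [0,0,0,0,0]}}

```text
clock: 13.32
eef_pos: [0.4361, 0.0395, 0.0501]
tool_rot: [0.027, 1.0, 0.0, 0.0]
ft_force: [0.4, 0.5, -1.2]
grip_width: 0.0851
grasp_force: 0.0
```

Request:
{"fn": "arm_command", "kwargs": {"slide": [[0,0,0],[0,0,0],[0,0,0],[0,0,0],[0,0,0]], "spin": [0,0,0,0,0], "jaw": 5.5}}

```text
clock: 13.95
eef_pos: [0.4366, 0.0396, 0.0507]
tool_rot: [0.027, 1.0, 0.0, 0.001]
ft_force: [-0.3, 1.1, 6.1]
grip_width: 0.0657
grasp_force: 65.9
```

Request:
{"fn": "arm_command", "kwargs": {"slide": [[0,0,0],[0,0,-1],[0,0,-4],[0,0,-8],[0,0,-12]], "spin": [0,0,0,0,0]}}

```text
clock: 14.58
eef_pos: [0.4351, 0.0391, 0.1709]
tool_rot: [0.027, 1.0, -0.0, -0.001]
ft_force: [1.2, -0.2, -3.2]
grip_width: 0.0662
grasp_force: 67.4
```

```bash
python3 - <<'E'
from h import *
plan([.5565,-.172,.14],83.7)
E
```

```text
slide [-13.28 -20.41   3.08] spin 3.2 | j6 0.14 pos [0.4351 0.0391 0.1709] yaw 86.9 w 0.0662 F [ 1.2 -0.2 -3.2] gf 67.4 t 14.57
```

Request:
{"fn": "arm_command", "kwargs": {"slide": [[-2,-4,0],[-5,-9,0],[-8,-14,1],[-11,-18,2],[-13.3,-20.4,3]], "spin": [1,2,3,3,3]}}

```text
clock: 15.2
eef_pos: [0.5578, -0.1741, 0.1392]
tool_rot: [0.055, 0.999, -0.0, -0.0]
ft_force: [0.3, -0.1, -1.6]
grip_width: 0.0662
grasp_force: 67.6
```

Request:
{"fn": "arm_command", "kwargs": {"slide": [[0,0,0],[0,0,0],[0,0,0],[0,0,0],[0,0,0]], "spin": [0,0,0,0,0]}}

```text
clock: 15.82
eef_pos: [0.5574, -0.1712, 0.1402]
tool_rot: [0.053, 0.999, -0.0, 0.0]
ft_force: [-0.8, 0.9, -2.1]
grip_width: 0.0658
grasp_force: 67.7
```

```bash
python3 - <<'E'
from h import *
w=wcam();w["wrist"]=1;save(w,"w6.png");W=wcloud(w)
q=W[(abs(W[...,2]-.036)<.006)&(W[...,0]>.36)&(W[...,0]<.66)&(W[...,1]<-.1)&(W[...,1]>-.45)]
for y in(-.2,-.25,-.3,-.35):
    s=q[abs(q[:,1]-y)<.006]
    if len(s)>20: print(y,len(s),np.round([np.percentile(s[:,0],2),np.percentile(s[:,0],98)],4))
im=w["pixels"].astype(int);pale=(im.min(-1)>130)&(W[...,2]<.02)&(W[...,2]>-.01)&(W[...,0]>.48)&(W[...,0]<.62)&(W[...,1]<-.1)
n,l,st,_=cv2.connectedComponentsWithStats(pale.astype(np.uint8))
for k in range(1,n):
    if st[k,4]>200: p=W[l==k];r=cv2.minAreaRect(p[:,:2].astype(np.float32)*1000);print(st[k],np.round(r[0],1),np.round(r[1],1),round(r[2],1))
plan([.557,-.172,.059],83.7)
E
```

```text
-0.2 614 [0.4108 0.5324]
-0.25 750 [0.4048 0.5911]
-0.3 1416 [0.4011 0.5919]
-0.35 402 [0.3946 0.5879]
[311 153  52  38 733] [ 532.7 -150.3] [56.5 17.6] 45.1
[ 107  165   56   62 2250] [ 535.7 -367.3] [67.2 66.8] 82.8
[196 203  44  21 514] [ 564.9 -273.6] [45.3 17.6] 77.1
slide [ 0.04 -0.07  8.11] spin 0.2 | j6 -0.19 pos [ 0.5575 -0.1713  0.1401] yaw 83.9 w 0.066 F [-0.2  0.7 -2.3] gf 67.7 t 15.88
```

View pics/w6.png

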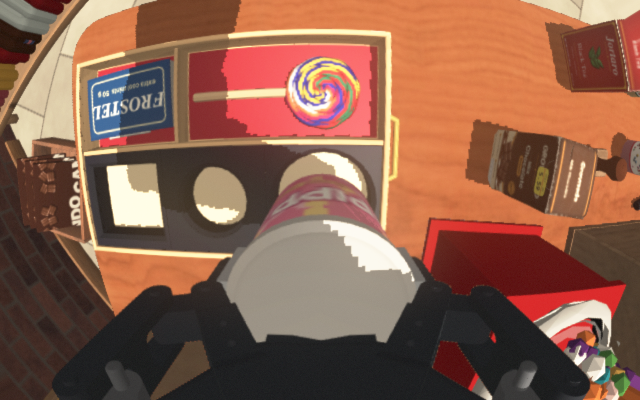

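The view shows the tin held upright over its hole at (325,175), with the lollipop at (323,90) lying in its bay.

Request:
{"fn": "arm_command", "kwargs": {"slide": [[0,0,2],[0,0,3.5],[0,0,4.5],[0,0,5.2],[0,0,5.8]], "spin": [0,0,0,0,0]}}

```text
clock: 16.5
eef_pos: [0.5576, -0.1717, 0.0814]
tool_rot: [0.053, 0.999, -0.0, 0.0]
ft_force: [0.2, -0.6, -2.2]
grip_width: 0.0658
grasp_force: 67.7
```

Request:
{"fn": "arm_command", "kwargs": {"slide": [[0,0,0.5],[0,0,1],[0,0,1.5],[0,0,2],[0,0,2.1]], "spin": [0,0,0,0,0]}}

```text
clock: 17.12
eef_pos: [0.5571, -0.1716, 0.0602]
tool_rot: [0.053, 0.999, 0.0, -0.0]
ft_force: [-0.6, 0.1, -2.7]
grip_width: 0.0658
grasp_force: 67.7
```

Request:
{"fn": "arm_command", "kwargs": {"slide": [[0,0,0.1],[0,0,0.2],[0,0,0.3],[0,0,0.3],[0,0,0.3]], "spin": [0,0,0,0,0]}}

```text
clock: 17.75
eef_pos: [0.5575, -0.1717, 0.0578]
tool_rot: [0.053, 0.999, -0.0, 0.0]
ft_force: [0.8, 0.4, -2.6]
grip_width: 0.0658
grasp_force: 67.7
```

Request:
{"fn": "arm_command", "kwargs": {"slide": [[0,0,0],[0,0,0],[0,0,0],[0,0,0],[0,0,0]], "spin": [0,0,0,0,0], "jaw": 8.5}}

```text
clock: 18.38
eef_pos: [0.5575, -0.1717, 0.0577]
tool_rot: [0.053, 0.999, 0.0, 0.0]
ft_force: [-0.8, 0.1, -0.1]
grip_width: 0.0852
grasp_force: 0.0
```

Request:
{"fn": "arm_command", "kwargs": {"slide": [[0,0,-1],[0,0,-3],[0,0,-6],[0,0,-10],[0,0,-14]], "spin": [0,0,0,0,0]}}

```text
clock: 19.0
eef_pos: [0.5574, -0.1717, 0.1996]
tool_rot: [0.053, 0.999, -0.0, 0.0]
ft_force: [0.9, 0.7, 0.3]
grip_width: 0.0851
grasp_force: 0.0
```

```bash
python3 - <<'E'
from h import *
w=wcam();W=wcloud(w)
p=W[(np.hypot(W[...,0]-.556,W[...,1]+.172)<.06)&(W[...,2]>.095)&(W[...,2]<.125)]
print(len(p),cv2.minAreaRect(p[:,:2].astype(np.float32)*1000),np.percentile(p[:,2],[5,50,95]))
plan([.4365,.2635,.2],90)
E
```

```text
5850 ((555.7383422851562, -171.48101806640625), (68.80058288574219, 69.45515441894531), 85.68743896484375) [0.10617848 0.10737725 0.10858953]
slide [16.95 42.03  0.34] spin -6.1 | j6 -0.19 pos [ 0.5602 -0.1725  0.2061] yaw 83.9 w 0.0848 F [2.1 0.1 3.4] gf 0.0 t 19.05
```

The tin is seated: its lid is level at 107 mm, which is the tray floor plus 102. Next is the green jar.

Request:
{"fn": "arm_command", "kwargs": {"slide": [[4,2,0],[8,6,0],[11,11,0],[14,16,0],[17,21,0]], "spin": [0,0,0,0,0], "jaw": 6.5}}

```text
clock: 19.68
eef_pos: [0.4101, 0.0567, 0.1985]
tool_rot: [0.054, 0.999, 0.0, 0.001]
ft_force: [0.6, 1.5, 0.4]
grip_width: 0.0651
grasp_force: 0.0
```

Request:
{"fn": "arm_command", "kwargs": {"slide": [[0,5,0],[0,10,0],[0,15,0],[0,20,0],[0,21,0]], "spin": [0,0,0,0,0]}}

```text
clock: 20.3
eef_pos: [0.4334, 0.2669, 0.198]
tool_rot: [0.051, 0.999, 0.001, 0.001]
ft_force: [-0.5, -0.5, 0.6]
grip_width: 0.0647
grasp_force: 0.0
```

```bash
python3 look.py .4367 .2635 .086 85 .045 w7.png
```

```text
wrist 2070 rect [435.9 264.3] [41.7 42.3] 86.2 mean [434.9 264.8  96.7] circ 436.5 264.7 21.8 z50 97.0
top 5
slide [-0.37 -0.1  15.28] spin -1.0 | j6 0.65 pos [0.4331 0.2649 0.1978] yaw 84.0 w 0.065 F [ 0.2 -0.  -0.3] gf 0.0 t 20.4
```

View pics/w7.png

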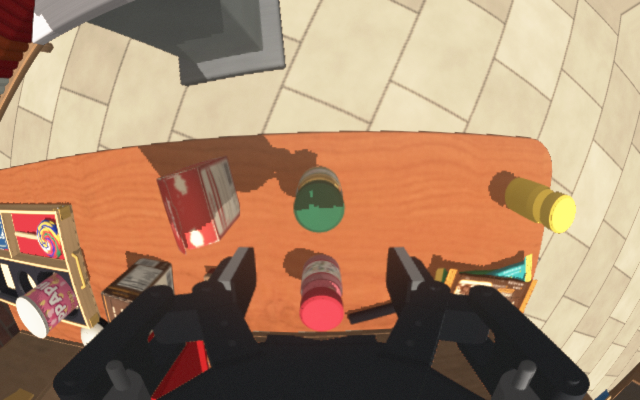

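The view shows the green lid at (319,205), centred between the open fingers (240 and 400). The red jar (322,305) lies behind, and the yellow one is at (558,212). The jar is at (0.436, 0.2645), top at 97 mm.

Request:
{"fn": "arm_command", "kwargs": {"slide": [[-0.3,0,2],[-0.3,0,5],[-0.3,0,8],[-0.3,0,10],[-0.3,0,12]], "spin": [0,0,0,0,0]}}

```text
clock: 21.02
eef_pos: [0.4362, 0.2618, 0.0773]
tool_rot: [0.055, 0.999, -0.0, -0.0]
ft_force: [1.2, 0.3, -0.1]
grip_width: 0.0651
grasp_force: 0.0
```

Request:
{"fn": "arm_command", "kwargs": {"slide": [[0,0,1],[0,0,2],[0,0,3],[0,0,3.6],[0,0,3.6]], "spin": [0,0,0,0,0]}}

```text
clock: 21.65
eef_pos: [0.4359, 0.2636, 0.0413]
tool_rot: [0.053, 0.999, -0.0, -0.0]
ft_force: [-0.4, 0.1, 0.3]
grip_width: 0.065
grasp_force: 0.0
```

Request:
{"fn": "arm_command", "kwargs": {"slide": [[0,0,0],[0,0,0],[0,0,0],[0,0,0],[0,0,0]], "spin": [0,0,0,0,0], "jaw": 3.5}}

```text
clock: 22.28
eef_pos: [0.4367, 0.2641, 0.0422]
tool_rot: [0.053, 0.999, 0.0, 0.001]
ft_force: [0.6, 1.2, 5.9]
grip_width: 0.0436
grasp_force: 61.0
```

Request:
{"fn": "arm_command", "kwargs": {"slide": [[0,0,0],[0,0,-1],[0,0,-4],[0,0,-9],[0,0,-15]], "spin": [0,0,0,0,0]}}

```text
clock: 22.9
eef_pos: [0.4349, 0.2627, 0.1919]
tool_rot: [0.053, 0.999, -0.001, -0.002]
ft_force: [0.8, 0.9, -0.5]
grip_width: 0.0438
grasp_force: 61.1
```

```bash
python3 - <<'E'
from h import *
plan([.546,-.2675,.19],83.7)
E
```

```text
slide [-16.72 -51.53   0.28] spin 0.2 | j6 0.65 pos [0.4349 0.2627 0.1919] yaw 83.9 w 0.0438 F [ 0.8  0.9 -0.5] gf 61.1 t 22.9
```

Request:
{"fn": "arm_command", "kwargs": {"slide": [[0,-4,0],[0,-9,0],[0,-15,0],[-1,-21,0],[-3,-27,0]], "spin": [0,0,0,0,0]}}

```text
clock: 23.52
eef_pos: [0.4359, -0.0089, 0.1918]
tool_rot: [0.053, 0.999, -0.0, -0.0]
ft_force: [1.3, 0.4, -0.8]
grip_width: 0.0437
grasp_force: 61.2
```

Request:
{"fn": "arm_command", "kwargs": {"slide": [[-2,-6,0],[-5,-11,0],[-8,-16,0],[-11,-21,0],[-13.7,-24.5,0]], "spin": [0,0,0,0,0]}}

```text
clock: 24.15
eef_pos: [0.5469, -0.2678, 0.1911]
tool_rot: [0.054, 0.999, 0.0, -0.001]
ft_force: [0.3, 0.9, -0.7]
grip_width: 0.0438
grasp_force: 61.3
```

Request:
{"fn": "arm_command", "kwargs": {"slide": [[0,0,0],[0,0,0],[0,0,0.5],[0,0,1],[0,0,1]], "spin": [0,0,0,0,0]}}

```text
clock: 24.78
eef_pos: [0.5466, -0.2645, 0.1813]
tool_rot: [0.053, 0.999, 0.0, -0.001]
ft_force: [0.1, -0.1, -0.0]
grip_width: 0.044
grasp_force: 61.4
```

```bash
cat > hole.py <<'E'
from h import *
c=camera("scene");W=cloud(c)
w=wcam();w["wrist"]=1;W=wcloud(w);save(w,"w8.png")
q=W[(abs(W[...,2]-.036)<.006)&(W[...,0]>.36)&(W[...,0]<.66)&(W[...,1]<-.1)&(W[...,1]>-.45)]
for y in(-.2,-.25,-.3,-.35):
    s=q[abs(q[:,1]-y)<.006]
    if len(s)>20: print(y,len(s),np.round([np.percentile(s[:,0],2),np.percentile(s[:,0],98)],4))
for x in(.44,.48,.52,.56):
    s=q[abs(q[:,0]-x)<.006]
    if len(s)>20: print("x",x,np.round([np.percentile(s[:,1],2),np.percentile(s[:,1],98)],4))
plan([.5465,-.2675,.05],83.7)
E
python3 hole.py
```

```text
-0.2 784 [0.4108 0.604 ]
-0.25 423 [0.4043 0.5195]
-0.3 1079 [0.4007 0.5709]
-0.35 462 [0.3936 0.5883]
x 0.44 [-0.4032 -0.1037]
x 0.48 [-0.4073 -0.1081]
x 0.52 [-0.4083 -0.1154]
x 0.56 [-0.4141 -0.2046]
slide [ 0.03 -0.26 13.18] spin 0.2 | j6 -0.34 pos [ 0.5471 -0.2649  0.1818] yaw 83.9 w 0.0439 F [ 0.3  0.3 -0.7] gf 61.4 t 24.88
```

View pics/w8.png

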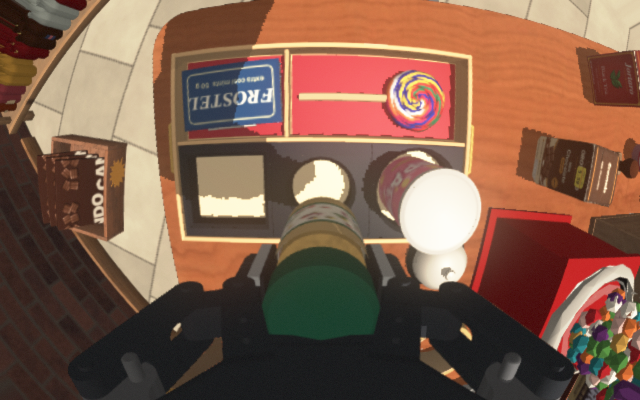

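The view shows the jar over its hole at (320,185), the tin standing in its hole at (430,200), and the lollipop at (415,97). I'll lower the jar.

Request:
{"fn": "arm_command", "kwargs": {"slide": [[0,-0.1,3],[0,-0.1,6],[0,-0.1,8],[0,-0.1,9.5],[0,-0.1,10.5]], "spin": [0,0,0,0,0]}}

```text
clock: 25.5
eef_pos: [0.5471, -0.2664, 0.0762]
tool_rot: [0.053, 0.999, -0.0, 0.0]
ft_force: [-0.7, 0.3, -1.0]
grip_width: 0.0436
grasp_force: 61.4
```

Request:
{"fn": "arm_command", "kwargs": {"slide": [[0,0,0.6],[0,0,1.2],[0,0,1.8],[0,0,2.4],[0,0,2.7]], "spin": [0,0,0,0,0]}}

```text
clock: 26.12
eef_pos: [0.5469, -0.2663, 0.0493]
tool_rot: [0.053, 0.999, 0.0, -0.0]
ft_force: [0.7, 0.3, -1.2]
grip_width: 0.0438
grasp_force: 61.4
```

Request:
{"fn": "arm_command", "kwargs": {"slide": [[0,0,0],[0,0,0],[0,0,0],[0,0,0],[0,0,0]], "spin": [0,0,0,0,0], "jaw": 5.6}}

```text
clock: 26.75
eef_pos: [0.5471, -0.2664, 0.0498]
tool_rot: [0.053, 0.999, -0.0, 0.0]
ft_force: [-0.4, -0.7, 0.1]
grip_width: 0.0557
grasp_force: 0.0
```

Request:
{"fn": "arm_command", "kwargs": {"slide": [[0,0,-1],[0,0,-3],[0,0,-6],[0,0,-10],[0,0,-15]], "spin": [0,0,0,0,0]}}

```text
clock: 27.38
eef_pos: [0.5464, -0.2661, 0.2008]
tool_rot: [0.053, 0.999, 0.0, -0.001]
ft_force: [1.2, -0.9, 0.5]
grip_width: 0.0558
grasp_force: 0.0
```

```bash
python3 - <<'E'
from h import *
w=wcam();W=wcloud(w)
for n,x,y in(("jar",.546,-.266),("tin",.556,-.172)):
    p=W[(np.hypot(W[...,0]-x,W[...,1]-y)<.045)&(W[...,2]>.092)&(W[...,2]<.125)]
    print(n,len(p),np.round(cv2.minAreaRect(p[:,:2].astype(np.float32)*1000)[:2],1),np.percentile(p[:,2],[5,50,95]))
plan([.47,.03,.2],80)
E
```

```text
jar 2105 [[ 546.4 -265.5]
 [  42.    41.8]] [0.09969696 0.10202847 0.10328086]
tin 5020 [[ 555.8 -171.7]
 [  69.7   69.7]] [0.10569212 0.10731225 0.10854629]
slide [11.12 28.76  0.72] spin 3.9 | j6 -0.35 pos [ 0.5498 -0.2677  0.2096] yaw 83.9 w 0.0558 F [ 1.8 -0.8  5.1] gf 0.0 t 27.43
```

The jar is seated, with its lid level at 102 mm. Next is the brown carton.

Request:
{"fn": "arm_command", "kwargs": {"slide": [[3,4,0],[6,9,0],[9,15,0],[11,21,0],[11,27,0]], "spin": [0,1,2,3,4], "jaw": 7.5}}

```text
clock: 28.05
eef_pos: [0.4651, 0.0127, 0.2008]
tool_rot: [0.089, 0.996, 0.0, 0.001]
ft_force: [1.9, 0.4, 0.9]
grip_width: 0.0748
grasp_force: 0.0
```

Request:
{"fn": "arm_command", "kwargs": {"slide": [[0,1,0],[0,2,0],[0,2,0],[0,2,0],[0,2,0]], "spin": [0,0,0,0,0]}}

```text
clock: 28.68
eef_pos: [0.4698, 0.0299, 0.1996]
tool_rot: [0.089, 0.996, -0.0, -0.0]
ft_force: [-0.8, 0.2, 0.4]
grip_width: 0.0748
grasp_force: 0.0
```

```bash
python3 look.py .5405 .0285 .09 77 .2 w9.png; python3 - <<'E'
from h import *
w=wcam();W=wcloud(w);T=cloud(camera("top"))
for n,C in(("w",W),("t",T)):
  for zl,zh in((.03,.06),(.06,.09),(.11,.16),(.16,.25)):
    p=C[(C[...,0]>.575)&(C[...,0]<.75)&(abs(C[...,1]-.03)<.06)&(C[...,2]>zl)&(C[...,2]<zh)]
    if len(p): print(n,zl,len(p),"xmin",np.percentile(p[:,0],3))
E
```

```text
wrist 3526 rect [540.9  29. ] [51.  60.8] 77.8 mean [537.3  29.5 101.3] circ 541.4 29.4 38.7 z50 101.9
top 0
slide [-6.99  1.08 -0.04] spin 2.8 | j6 0.24 pos [0.4697 0.0302 0.1996] yaw 79.8 w 0.075 F [ 0.1 -0.9 -0.6] gf 0.0 t 28.77
w 0.03 1110 xmin 0.6076005749483306
w 0.06 1290 xmin 0.6077169930741289
t 0.11 181 xmin 0.6415135714160404
t 0.16 207 xmin 0.6336319944120132
```

View pics/w9.png

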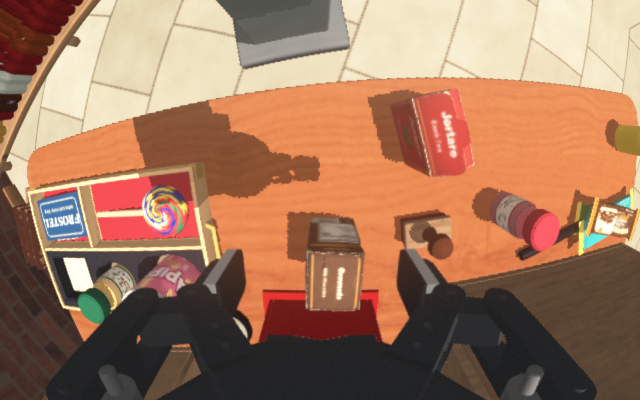

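The view shows the brown carton's top at (333,280), between the fingers (225 and 415) and in front of the red dispenser, whose front is at x = 0.608. It is at (0.541, 0.029), its width at 77.8°.

Request:
{"fn": "arm_command", "kwargs": {"slide": [[-3,0.5,0],[-6,1,0],[-7,1.1,1],[-7,1.1,3],[-7,1.1,5]], "spin": [1,2,2,2,2]}}

```text
clock: 29.5
eef_pos: [0.5397, 0.0293, 0.1483]
tool_rot: [0.106, 0.994, -0.0, -0.001]
ft_force: [-0.7, -1.4, -0.4]
grip_width: 0.0749
grasp_force: 0.0
```

Request:
{"fn": "arm_command", "kwargs": {"slide": [[0,0,2],[0,0,4],[0,0,6],[0,0,8],[0,0,9.8]], "spin": [0,0,0,0,0]}}

```text
clock: 30.12
eef_pos: [0.5391, 0.0293, 0.0503]
tool_rot: [0.105, 0.994, -0.0, -0.001]
ft_force: [0.6, -0.4, -0.2]
grip_width: 0.0751
grasp_force: 0.0
```

Request:
{"fn": "arm_command", "kwargs": {"slide": [[0,0,0.2],[0,0,0.2],[0,0,0.2],[0,0,0.2],[0,0,0.2]], "spin": [0,0,0,0,0], "jaw": 4.5}}

```text
clock: 30.75
eef_pos: [0.5408, 0.0295, 0.05]
tool_rot: [0.106, 0.994, 0.0, 0.0]
ft_force: [-0.2, -0.2, -1.4]
grip_width: 0.0544
grasp_force: 63.3
```

Request:
{"fn": "arm_command", "kwargs": {"slide": [[0,0,0],[0,0,-1],[0,0,-4],[0,0,-9],[0,0,-14]], "spin": [0,0,0,0,0]}}

```text
clock: 31.38
eef_pos: [0.5404, 0.0295, 0.1916]
tool_rot: [0.106, 0.994, -0.0, 0.0]
ft_force: [0.2, -0.2, 0.2]
grip_width: 0.0542
grasp_force: 63.3
```

```bash
python3 - <<'E'
from h import *
plan([.44,-.20,.21],-6.3)
E
```

```text
slide [  5.   -24.54  -1.84] spin 84.2 | j6 0.27 pos [0.5404 0.0295 0.1916] yaw 77.9 w 0.0542 F [ 0.2 -0.2  0.2] gf 63.3 t 31.38
```

Request:
{"fn": "arm_command", "kwargs": {"slide": [[3,-3,0],[5,-8,-1],[5,-13,-1.5],[5,-18,-2],[5,-23,-2]], "spin": [5,15,25,35,45]}}

```text
clock: 32.0
eef_pos: [0.4434, -0.1865, 0.2112]
tool_rot: [0.481, 0.877, 0.0, 0.001]
ft_force: [0.5, -0.4, -0.3]
grip_width: 0.0543
grasp_force: 63.1
```

Request:
{"fn": "arm_command", "kwargs": {"slide": [[0,0,0],[0,0,0],[0,0,0],[0,0,0],[0,0,0]], "spin": [10,20,30,39,39]}}

```text
clock: 32.62
eef_pos: [0.4435, -0.185, 0.2103]
tool_rot: [0.743, 0.669, 0.0, 0.0]
ft_force: [-0.1, 0.7, -0.5]
grip_width: 0.0544
grasp_force: 63.2
```

```bash
python3 - <<'E'
from h import *
plan([.535,-.361,.21],-6.3)
E
```

```text
slide [-16.55  10.95   0.05] spin 0.3 | j6 1.28 pos [ 0.4435 -0.185   0.2103] yaw -6.0 w 0.0544 F [-0.1  0.7 -0.5] gf 63.2 t 32.62
```

Request:
{"fn": "arm_command", "kwargs": {"slide": [[-5,2,0],[-10,5,0],[-14,8,0],[-16.5,11,0],[-16.5,11,0]], "spin": [0,0,0,0,0]}}

```text
clock: 33.25
eef_pos: [0.5361, -0.3624, 0.208]
tool_rot: [0.744, 0.669, -0.0, -0.0]
ft_force: [-0.2, 0.7, -1.5]
grip_width: 0.0544
grasp_force: 63.5
```

Request:
{"fn": "arm_command", "kwargs": {"slide": [[0,0,1],[0,0,2],[0,0,3],[0,0,4],[0,0,5]], "spin": [0,0,0,0,0]}}

```text
clock: 33.88
eef_pos: [0.5351, -0.3604, 0.1591]
tool_rot: [0.744, 0.668, 0.0, -0.0]
ft_force: [0.1, -0.2, -0.2]
grip_width: 0.0537
grasp_force: 63.5
```

```bash
sed -i 's/w8.png/w10.png/; s/\.5465,-\.2675,\.05\],83.7/.535,-.361,.058],-6.3/' hole.py; python3 hole.py; python3 - <<'E'
from h import *
s=camera("scene");save(s,"s2.png",(290,110,410,210),4)
E
```

```text
-0.2 995 [0.4113 0.6042]
-0.25 885 [0.4058 0.5993]
-0.3 1755 [0.4015 0.5929]
-0.35 548 [0.3946 0.5884]
x 0.44 [-0.4036 -0.2851]
x 0.48 [-0.3671 -0.2894]
x 0.52 [-0.3157 -0.1832]
x 0.56 [-0.3211 -0.2041]
slide [-0.1   0.1   9.99] spin 0.2 | j6 1.08 pos [ 0.5344 -0.36    0.158 ] yaw -6.1 w 0.054 F [ 1.4 -0.3 -0.1] gf 63.5 t 33.98
```

View pics/w10.png

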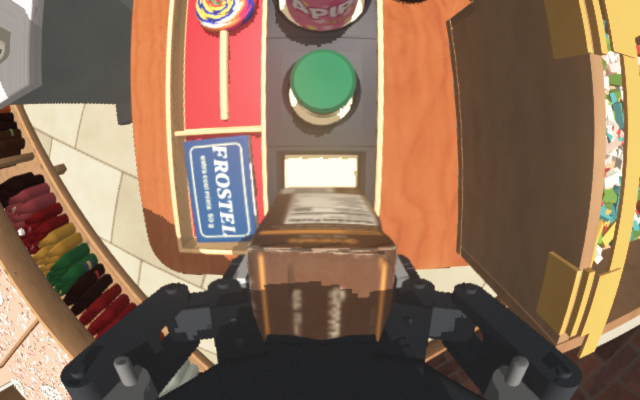

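The view shows the carton squarely over its rectangular hole at (320,170), with the green jar at (323,85) and the lollipop in its bay. I'll lower the carton.

Request:
{"fn": "arm_command", "kwargs": {"slide": [[0,0,2],[0,0,4],[0,0,5.5],[0,0,6.7],[0,0,7.3]], "spin": [0,0,0,0,0]}}

```text
clock: 34.65
eef_pos: [0.5351, -0.3606, 0.086]
tool_rot: [0.744, 0.668, -0.0, -0.0]
ft_force: [-0.6, 0.9, -0.7]
grip_width: 0.0545
grasp_force: 63.5
```

Request:
{"fn": "arm_command", "kwargs": {"slide": [[0,0,0.6],[0,0,1.2],[0,0,1.8],[0,0,2.4],[0,0,2.8]], "spin": [0,0,0,0,0]}}

```text
clock: 35.28
eef_pos: [0.5351, -0.3606, 0.0582]
tool_rot: [0.744, 0.668, -0.0, -0.0]
ft_force: [0.5, -0.2, -0.6]
grip_width: 0.0547
grasp_force: 63.5
```

Request:
{"fn": "arm_command", "kwargs": {"slide": [[0,0,0.1],[0,0,0.1],[0,0,0.1],[0,0,0.1],[0,0,0.1]], "spin": [0,0,0,0,0]}}

```text
clock: 35.9
eef_pos: [0.5353, -0.3607, 0.0578]
tool_rot: [0.744, 0.668, 0.0, 0.0]
ft_force: [0.2, 0.2, -0.9]
grip_width: 0.0547
grasp_force: 63.5
```

Request:
{"fn": "arm_command", "kwargs": {"slide": [[0,0,0],[0,0,0],[0,0,0],[0,0,0],[0,0,0]], "spin": [0,0,0,0,0], "jaw": 6.8}}

```text
clock: 36.52
eef_pos: [0.5352, -0.3607, 0.0577]
tool_rot: [0.744, 0.668, -0.0, -0.0]
ft_force: [-0.4, 0.4, -0.6]
grip_width: 0.0682
grasp_force: 0.0
```

Request:
{"fn": "arm_command", "kwargs": {"slide": [[0,0,-1],[0,0,-3],[0,0,-6],[0,0,-10],[0,0,-15]], "spin": [0,0,0,0,0]}}

```text
clock: 37.15
eef_pos: [0.5347, -0.3603, 0.2087]
tool_rot: [0.744, 0.668, -0.0, -0.001]
ft_force: [1.5, -1.0, 1.0]
grip_width: 0.0678
grasp_force: 0.0
```

Request:
{"fn": "arm_command", "kwargs": {"slide": [[4,-3,0],[8,-6,0],[13,-8,0],[18,-10,0],[22,-12,0]], "spin": [0,0,0,0,0]}}

```text
clock: 37.78
eef_pos: [0.4388, -0.1274, 0.2087]
tool_rot: [0.744, 0.669, 0.001, 0.001]
ft_force: [-0.0, -0.7, -0.3]
grip_width: 0.068
grasp_force: 0.0
```

Request:
{"fn": "arm_command", "kwargs": {"slide": [[5,0,0],[10,0,0],[16,0,0],[20,0,0],[20,0,0]], "spin": [0,0,0,0,0]}}

```text
clock: 38.4
eef_pos: [0.461, 0.0722, 0.2085]
tool_rot: [0.742, 0.67, 0.001, 0.0]
ft_force: [0.6, 0.3, -0.2]
grip_width: 0.0681
grasp_force: 0.0
```

```bash
python3 - <<'E'
from h import *
c=camera("top");W=cloud(c);save(c,"end.png",(160,150,490,250),2.4)
for n,x,y,lo in(("carton",.535,-.361,.09),("jar",.546,-.266,.09),("tin",.556,-.172,.095),("lolly",.466,-.16,.014),("redc",.427,.144,.08),("redj",.541,.255,.085)):
    p=W[(np.hypot(W[...,0]-x,W[...,1]-y)<.042)&(W[...,2]>lo)&(W[...,2]<.14)]
    if len(p)>5: print(n,len(p),np.round(cv2.minAreaRect(p[:,:2].astype(np.float32)*1000)[:2],1).tolist(),np.round(np.percentile(p[:,2],[10,50,90]),4),"mean",np.round(p.mean(0),3))
plan([.4,.1,.2],0)
E
```

```text
carton 343 [[536.0, -362.6], [62.5, 51.1]] [0.0995 0.1062 0.1096] mean [ 0.535 -0.361  0.105]
jar 154 [[547.9, -265.7], [40.7, 42.8]] [0.0971 0.101  0.1042] mean [ 0.547 -0.265  0.101]
tin 388 [[555.9, -170.8], [67.2, 66.6]] [0.1031 0.1066 0.1105] mean [ 0.556 -0.171  0.107]
lolly 304 [[469.8, -159.4], [70.4, 65.1]] [0.0188 0.0238 0.0283] mean [ 0.467 -0.16   0.024]
redc 239 [[427.2, 150.8], [68.1, 35.4]] [0.0905 0.1003 0.1147] mean [0.427 0.15  0.102]
redj 145 [[541.2, 254.6], [42.1, 37.9]] [0.0916 0.096  0.0992] mean [0.541 0.255 0.096]
slide [ 2.28 -6.35  0.83] spin -6.0 | j6 1.83 pos [0.4608 0.0707 0.2083] yaw -6.0 w 0.0677 F [-0.5  0.2 -0.6] gf 0.0 t 38.45
```

View pics/end.png

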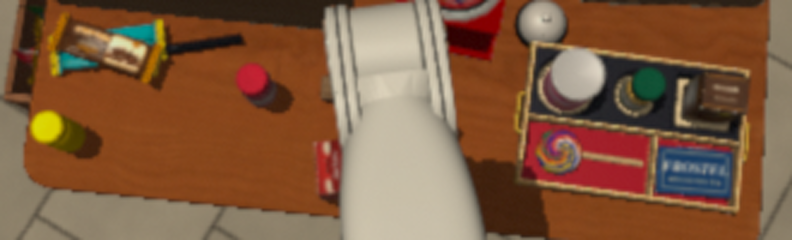

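The final view shows all four packed: tin (577,75), green jar (645,85), carton (720,95) and lollipop (560,150). The red jar and red carton are where they stood, and the hand is clear.

```bash
python3 -c "
from workcell import *
print(job_done())"
```

```text
the job is handed in; nothing more can be done
None
```

The gift tray is made up and handed in at about 38 s: the lollipop lies flat in the red bay, the pink tin, green-lidded jar and brown carton stand upright in their inserts, and the red carton and red-lidded jar were left where they stood.

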